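Open a board holder to its 100 mm mark and hold it

ROBOT

A 6-joint arm with a two-finger parallel gripper is mounted at the origin on the work surface. World frame = base frame: x ahead of the robot, y to its left, z up, the work surface at z = 0. Lengths are in mm, angles in rad, forces in N, time in s.
With the tool pointing down it reaches from about 275 to 750 mm from the base axis. Payload 10.2 kg.
Tool frame: the origin (TCP) lies at the centre of the arm's flange, where the gripper is bolted on; the fingertips stand ctrl.tip_reach ahead of it and the grasp point (between the pads) lies 155 mm ahead of it (ctrl.tip_reach is the distance from the TCP to the fingertips, in mm); z points along the fingers, y is the direction in which the jaws open and shut (so a half turn about z gives the same grasp; the last joint's range is limited). The gripper opens to 85 mm and grips with 20 to 120 N. Pads are 22 mm wide; open, the fingers measure 114 mm over their backs; the gripper's body (76 mm by 85 mm) begins 54 mm behind the grasp point. The pads swing forward as they close: fully open they stand 13 mm farther back than shut.
Start: joints at [1.047, 0.313, 1.498, -0, 1.331, -0.223], TCP at [155.563, 501.431, 404.694] pointing down, gripper open.
Joint ranges: [-2.94, 2.94], [-0.97, 2.17], [0.19, 2.56], [-1.23, 4.37], [0.02, 3.11], [-2.88, 2.88]. Speed limits (rad/s): [2.39, 2.39, 3.01, 3.14, 3.14, 3.14].

INTERFACE

Orientations are given as a unit quaternion [w, x, y, z].
In Python, from rig import ctrl, viewer gives the robot as it stands.
- The arm moves only by the tool drive_tool, never from a script. Its argument "rows" is a list that holds one entry, the list of rows, each a list of 6 numbers: the shift along the world's x, y, z normalised to -1 to 1, where 1 is 0.1 m, then the turn, a rotation vector about the world's x, y, z normalised to -1 to 1, where 1 is 90 degrees. A call has 1 to 10 rows; each row is the pose to reach, as a shift and turn from the pose measured when the call began; what a row does not reach only later rows make up. A row lasts 1/8 s, in which the tool goes at most 62.5 mm and 10.7 degrees, less where a joint would pass 70% of its speed; a pose out of reach is approached as far as the arm can. A call with a number of a shift or a turn outside -1 to 1 is refused whole. A call with a gripper value outside its range is refused whole. "fingers" is the opening, from -1 (shut) to 1 (fully open), set as the call begins (left out, the last holds). The fingers move at their own pace and stop on an object; "force" is the grip in N (left out, the last holds). Time passes only in rows, so rows that repeat a pose let the fingers close. It gives the time, the measured TCP pose, the force and the opening at its end, in the units of the state.
- ctrl.sense(): the state, without advancing time (a new reading comes with each control period).
- viewer.capture(name): name is "side" or "top"; returns the picture (420x560x3 uint8, red, green, blue); there is no depth.
- viewer.calibration(name): a dict with "mtx" (3x3 intrinsics, pixels), "extrinsics" (4x4, takes a point from camera to world coordinates). Camera axes: x right, y up, looking along -z (the intrinsics and any distortion apply to the point x, -y, -z); pixel columns grow to the right and rows downward; lengths in mm; the calibration is good to about 2 mm. A picture is of the moment at which its call begins. calibration takes no time and is no camera call.
- ctrl.finish_job(): hands the job in, once; it reports no verdict.
The state is a dict: "time_s": time; "joints": joint angles; "dq": joint speeds; "tau": joint torques, N m; "eef_pos": TCP position; "ee_rot": TCP orientation; "force": force on the tool from outside, world axes, zero at the start; "wrist_torque": the same for the moment, N m; "grip_width": opening from 0.0 (shut) to 1.0 (fully open).
Only numpy, scipy, OpenCV 4.12 (cv2) and the standard library are available. Lean on these libraries where they do the work, as an engineer would, in place of code of your own. Each camera call takes 0.05 s, during which the arm holds its last target.

TASK

Free the board holder: slide its transport lock knob to the open end stop, away from the sleeve. Then squeeze the lock button in the arm's grip and, keeping it squeezed, draw the telescoping arm out to the 100 mm mark of its scale (the second long line after zero level with the sleeve's mouth). Finish still gripping the arm there, button in, so that a colleague can lay the board in; leave the other things on the bench where they are.

Things in the scene. Friction and masses are not known exactly. Their poses are not given: they have to be found in the camera images.
- holder: Circuit-board holder, fixed to the bench. Origin on the bench below the middle of its sleeve's mouth; x across the sleeve, y along it out of the mouth, z up. Grey base plate: x -60..60, y -215..0 mm, top 14 mm up. Aluminium sleeve (rectangular tube): 34 mm wide, y -206..0, top 46 mm up, with a thin grey collar round its mouth, 40 mm wide, up to 49 mm.
- fixed_jaw (a point): Middle of the holder's fixed jaw: a steel crossbar across the sleeve, holder frame x -50..50, y -82..-67 mm, top 83 mm above the bench. Does not move.
- lock_housing (a point): Middle of the top of the transport lock's grey housing on the -x side of the sleeve: 50 mm along x, 36 mm along y, top 46 mm above the bench, centre at x -42, y -150 mm in the holder frame. Does not move.
- sleeve_mouth (a point): Reading point of the scale: edge of the sleeve's mouth, above the bar, holder frame (-3, 0, 41) mm.
- transport_lock (a joint): Travel of the transport lock in m. Its knob slides along the holder's -x: 0 = locked (bolt through the arm's bar, the arm cannot come out), 0.024 = open, at the end stop. The bolt clears the bar beyond 0.012. Stays where it is left; takes about 2 N. Starts at or near locked.
- knob_top (a point): Centre of the top of the transport lock's upright black knob: round, 17 mm across at top and foot, 13 mm at the waist, 31 mm tall, its foot 1 mm above the lock housing, its top 78 mm above the bench. Moves with the lock; locked, it lies at x -30, y -150 mm in the holder frame.
- jaw_arm (a joint): How far the telescoping arm is drawn out, in m, along the holder's +y: 0 = closed, 0.13 = end of travel; equals the scale reading at the sleeve's mouth. A spring draws it back (2.4 N closed, 6.4 N at 0.1; about 0.5 N friction). With the lock button out a catch inside the sleeve (teeth every 5 mm) holds the arm both ways; with it in the arm slides freely. Starts closed (within 1 mm).
- mark_100 (a point): The 100 mm line of the scale, on top of the arm's steel bar, 41 mm above the bench. The scale has lines across the bar every 10 mm: full-width ones at 0, 50 and 100, short ones between. This line is inside the sleeve when the arm is closed and meets sleeve_mouth at reading 100; the 0 line is at the mouth when closed.
- grip (a point): Point in the arm's upright black grip block, 52 mm above the bench, at holder x 0, y 69 mm when closed; moves with the arm. Block: x -17..13 from this point, 42 mm along y, 18 to 74 mm above the bench. Flat ribbed face at -x, button at +x: 38 mm across both, 33 mm with the button in; squeeze it across x. The arm's jaw crossbar, x -50..50, top 83 mm up, lies 47 to 60 mm behind (-y).
- button_face (a point): Middle of the lock button's outer face: a grey rectangular push button on the +x face of the grip block, 26 mm along y and 34 mm high (35 to 69 mm above the bench), standing 8 mm proud.
- lock_button (a joint): Press of the lock button in m, along the holder's -x: 0 = out, 0.005 = fully in. Spring: 6 N to start, 9 N fully in; the catch is clear of the teeth from 0.003.
- circuit_board: Bystander: populated green circuit board, 105 x 170 x 4 mm, parts up to 14 mm high, lying flat beyond the holder. Origin under its middle.
- parts_tray: Bystander: open grey tray with small parts, 100 x 130 x 26 mm. Origin under its middle.
- screwdriver: Bystander: small screwdriver with a black handle, 160 mm long, lying on the bench. Origin under its middle, its length along its x axis.
- flux_jar: Bystander: small jar with a white cap, 48 mm across, 55 mm high. Origin under its middle.

How it is judged (in metres and radians):
On the way, in this order (a step that is already met when the one before it is completed fails the run):
1. the transport lock is slid to its open end stop (value of joint transport_lock above 0.0215 m), for 0.1 s.
2. the lock button is squeezed in by the fingers (value of joint lock_button above 0.003 m and contact force between the fingers and holder above 3 N), for 0.1 s.
3. the arm is drawn out to the 100 mm mark with the button kept in (value of joint jaw_arm between 0.096 and 0.104 m and value of joint lock_button above 0.003 m), for 0.3 s.
At the end, for the whole second after the job is handed in: The transport lock stands at its open end stop (within 2.5 mm), the arm is held still at reading 100 mm within 4 mm, and the fingers still squeeze the grip (over 3 N) with the lock button at least 3 mm in, so that only the robot keeps the spring-loaded arm out (all of step 3 and value of joint transport_lock above 0.0215 m and velocity of joint jaw_arm between -0.01 and 0.01 m/s and contact force between the fingers and holder above 3 N); the arm keeps its last pose, push and grip.
It fails at once if the circuit board, tray, screwdriver or jar is moved by more than 25 mm (distance of any of circuit_board, parts_tray, screwdriver, flux_jar from where it was at the start of the episode above 0.025 m).
It also fails if it takes over 43 s, if anything falls off the work surface, if the arm or the gripper's body presses on something with over 40 N, if the wrist force passes 120 N, or if a joint passes its speed limit or range.

## Working session

There is one attempt and no reset: what is moved stays moved. The work goes in short steps, Python scripts to look and compute and a tool call to move; the robot and the scene stay as the last step left them, time stands still between calls to the robot, and variables do not carry over. Pictures are saved under pics/ and viewed, and the job is handed in when it is done.

Besides the shell and the picture viewer there is one more tool, called after ">>>" as name([rows], argument=value, ...), one row to a line, values as JSON. drive_tool: Moves the arm, as the interface text tells. Scaled input: -1 to 1 covers 0.1 m each way for a shift and 90 degrees each way for a turn. Its arguments: {"type":"object","properties":{"rows":{"type":"array","items":{"type":"array","items":{"type":"array","items":{"type":"number"}}}},"fingers":{"type":"number"},"force":{"type":"number"}},"required":["rows"]}

```bash
ls; mkdir -p pics; python3 - <<'E'
from rig import ctrl, viewer
import cv2
s=ctrl.sense();print(s, ctrl.tip_reach)
for n in("side","top"):
    im=viewer.capture(n); cv2.imwrite(f"pics/{n}0.png",im[:,:,::-1]); c=viewer.calibration(n);print(n,c)
E
```

```text
pics
{'time_s': 0.0, 'joints': array([ 1.04660287e+00,  3.13421173e-01,  1.49846210e+00,  6.50508169e-06,
        1.33100449e+00, -2.23377269e-01]), 'dq': array([-0.00110484,  0.00042872,  0.00012429, -0.00052336,  0.00018581,
       -0.00094354]), 'tau': array([-4.19538401e-04, -4.12272656e+01, -2.59746015e+01, -2.15596028e-04,
        4.19676522e-03, -8.76751130e-06]), 'eef_pos': array([155.53183877, 501.38119661, 404.14026776]), 'ee_rot': array([-2.39389978e-04,  1.49842367e-01,  9.88709687e-01, -6.01687950e-04]), 'force': array([ 0.40857125,  0.37851661, -0.21788284]), 'wrist_torque': array([-0.01650992,  0.01823732, -0.02021342]), 'grip_width': 1.002475863546156} 173.4
side {'mtx': array([[393.52463135,   0.        , 280.44277325],
       [  0.        , 393.52463135, 210.33217042],
       [  0.        ,   0.        ,   1.        ]]), 'extrinsics': array([[-9.73081485e-01,  1.02689962e-01, -2.06318189e-01,
         4.18134366e+02],
       [-2.30205163e-01, -4.75306127e-01,  8.49169988e-01,
         5.07029156e+02],
       [-1.08630656e-02,  8.73807105e-01,  4.86151351e-01,
         4.06784034e+02],
       [ 0.00000000e+00,  0.00000000e+00,  0.00000000e+00,
         1.00000000e+00]])}
top {'mtx': array([[426.39190358,   0.        , 275.86545585],
       [  0.        , 426.39190358, 206.63756715],
       [  0.        ,   0.        ,   1.        ]]), 'extrinsics': array([[ 6.64496443e-03,  9.86186968e-01, -1.65502593e-01,
         4.51165933e+02],
       [-9.99196984e-01,  8.50608225e-06, -4.00672865e-02,
        -2.68796951e+01],
       [-3.95124280e-02,  1.65635938e-01,  9.85395101e-01,
         7.76991658e+02],
       [ 0.00000000e+00,  0.00000000e+00,  0.00000000e+00,
         1.00000000e+00]])}
```

View pics/side0.png

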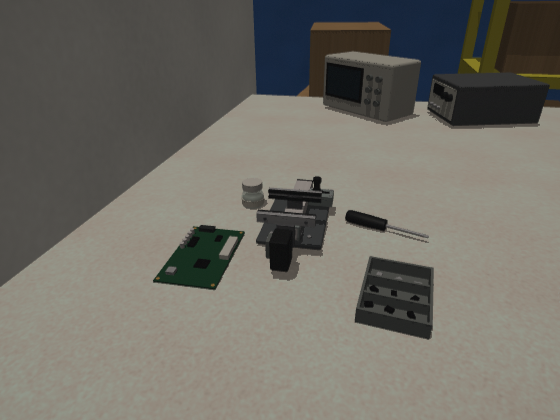

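View pics/top0.png

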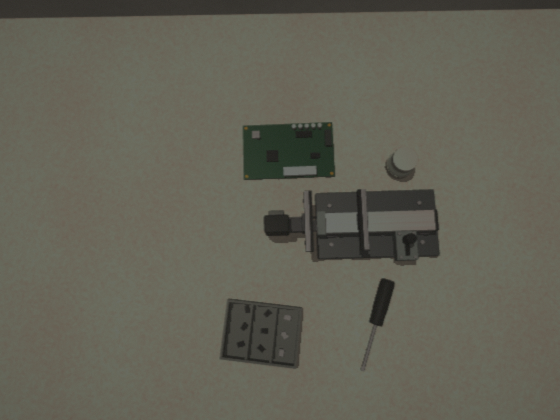

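The top view has the holder at centre, with the grip at about (277,225) and the knob near (409,240). Its +y axis points left in the image, which is world +y. The side view has the grip near (281,248) and the knob near (317,185). I'll zoom in next.

```bash
python3 - <<'E'
import cv2
a=cv2.imread("pics/top0.png")[180:270,255:445]; cv2.imwrite("pics/top0z.png",cv2.convertScaleAbs(cv2.resize(a,None,fx=4.2,fy=4.2,interpolation=cv2.INTER_CUBIC),alpha=1.8,beta=10))
a=cv2.imread("pics/side0.png")[165:280,235:350]; cv2.imwrite("pics/side0z.png",cv2.convertScaleAbs(cv2.resize(a,None,fx=5,fy=5,interpolation=cv2.INTER_CUBIC),alpha=1.8,beta=20))
E
```

```text
(no output)
```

View pics/top0z.png

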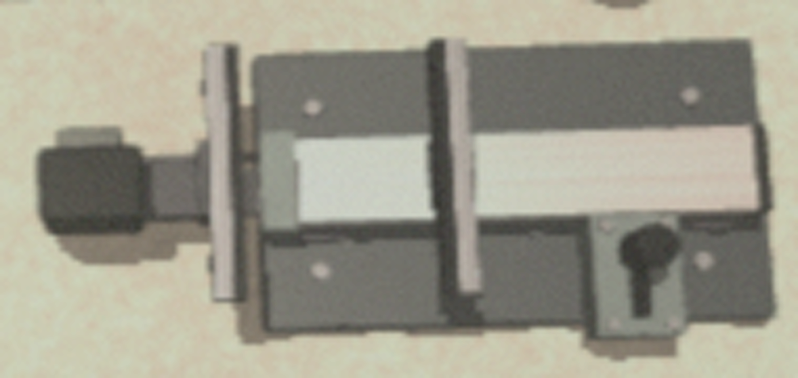

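View pics/side0z.png

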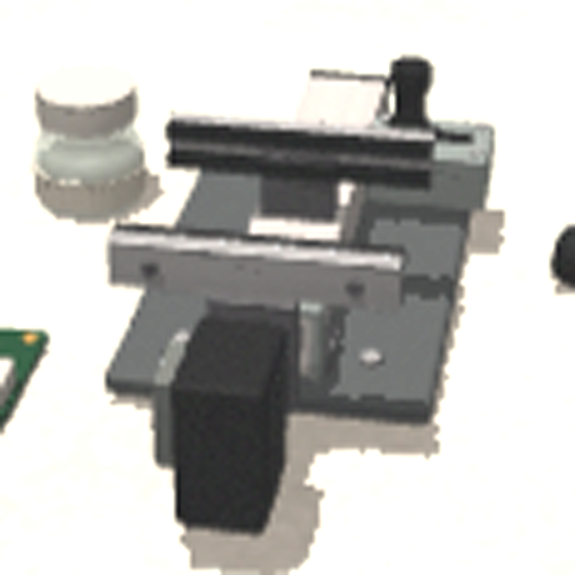

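```bash
cat > h.py <<'E'
import numpy as np
from rig import ctrl, viewer
def ray(n,u,v):
    c=viewer.calibration(n);K=c["mtx"];T=c["extrinsics"]
    d=np.array([(u-K[0,2])/K[0,0],-(v-K[1,2])/K[1,1],-1]);return T[:3,3],T[:3,:3]@d
def cast(n,u,v,z):
    o,d=ray(n,u,v);return o+d*(z-o[2])/d[2]
def proj(n,p):
    c=viewer.calibration(n);K=c["mtx"];T=c["extrinsics"]
    q=T[:3,:3].T@(np.asarray(p,float)-T[:3,3]);return np.array([K[0,0]*q[0]/-q[2]+K[0,2],K[1,1]*-q[1]/-q[2]+K[1,2]])
E
python3 - <<'E'
from h import *
tz=lambda u,v:((u+.5)/4.2-.5+255,(v+.5)/4.2-.5+180)
sz=lambda u,v:((u+.5)/5-.5+235,(v+.5)/5-.5+165)
obs=[((252,57),14,(60,0)),((750,40),14,(60,-215)),((775,316),14,(-60,-215)),((266,330),14,(-60,0)),
 ((300,140),46,(17,-9)) ,]
W=np.array([cast("top",*tz(*o[0]),o[1])[:2] for o in obs]);H=np.array([o[2] for o in obs],float)
A,B=H[:4],W[:4]
a,b=A-A.mean(0),B-B.mean(0)
th=np.arctan2((a[:,0]*b[:,1]-a[:,1]*b[:,0]).sum(),(a*b).sum());R=np.array([[np.cos(th),-np.sin(th)],[np.sin(th),np.cos(th)]])
t=B.mean(0)-R@A.mean(0)
print("th",np.degrees(th),"t",t);print("res",W-(H@R.T+t))
loc=lambda p:R.T@(p[:2]-t)
for n,p,z in [("jawL-top-mid",(455,40),83),("fixedjaw bottom",(470,292),83),("arm jaw top",(222,45),83),("armjaw bot",(225,298),83),("knob",(655,243),78),("house BR",(683,335),46),("house BL",(597,335),46),("grip TL",(40,148),74),("grip TR",(140,148),74),("grip BL",(48,228),74)]:
    w=cast("top",*tz(*p),z);print(n,w.round(1),loc(w).round(1))
for n,p,z in [("knob",(412,68),78),("jawfix R",(432,140),83),("jawfix L",(170,125),83),("plate FL",(108,382),14),("plate FR",(432,408),14),("grip FL",(175,390),74),("grip FR",(265,392),74),("armjaw L",(110,232),83),("armjaw R",(402,262),83)]:
    w=cast("side",*sz(*p),z);print("side",n,w.round(1),loc(w).round(1))
for n,p in [("grip",(0,69)),("knob",(-30,-150))]: print(n,R@np.array(p)+t)
for n,(u,v) in [("screw",(382,302)),("jar",(402,165)),("tray",(262,333)),("pcb",(289,151))]: print(n,cast("top",u,v,10))
E
```

```text
th 1.9515033692070816 t [545.21690097 -67.56665546]
res [[-1.06469913 -0.71465605]
 [-1.22474278  1.07459369]
 [ 0.90357147  1.17749051]
 [ 1.38587044 -1.53742815]
 [ 0.3667721  -7.99825692]]
jawL-top-mid [ 597.  -142.2   83. ] [ 49.2 -76.4]
fixedjaw bottom [ 498.3 -145.3   83. ] [-49.5 -76.1]
arm jaw top [595.1 -50.9  83. ] [50.4 14.9]
armjaw bot [495.6 -51.5  83. ] [-49.   17.7]
knob [ 517.8 -217.6   78. ] [ -32.5 -149.1]
house BR [ 484.  -235.8   46. ] [ -66.9 -166. ]
house BL [ 483.8 -201.7   46. ] [ -66. -132.]
grip TL [555.3  21.2  74. ] [13.1 88.4]
grip TR [555.4 -18.5  74. ] [11.8 48.7]
grip BL [523.4  17.7  74. ] [-18.9  85.9]
side knob [ 516.4 -212.    78. ] [ -33.7 -143.4]
side jawfix R [ 498.1 -139.5   83. ] [-49.5 -70.3]
side jawfix L [ 595.6 -131.5   83. ] [ 48.2 -65.6]
side plate FL [601.4 -59.1  14. ] [56.4  6.5]
side plate FR [485.1 -67.7  14. ] [-60.1   1.9]
side grip FL [552.3  27.2  74. ] [10.3 94.5]
side grip FR [525.4  22.4  74. ] [-16.8  90.6]
side armjaw L [594.4 -47.8  83. ] [49.8 18.1]
side armjaw R [495.  -48.6  83. ] [-49.6  20.6]
grip [542.86720436   1.39332515]
knob [ 520.34233681 -218.50126401]
screw [ 411.48628602 -181.90739645   10.        ]
jar [ 657.41305222 -226.6699609    10.        ]
tray [356.9079626   26.98266792  10.        ]
pcb [685.14980175 -19.49653456  10.        ]
```

Plate fit: the holder origin is near (545,-67.5) with a yaw of about 2°. The knob is at about (518,-217) and the grip at about (543,1.5). I'll turn the tool so the jaws open along holder x and travel to above the knob.

>>> drive_tool([
  [[0.25,-0.5,0,0,0,-0.1],[0.5,-1,0,0,0,-0.2]],
], fingers=1, force=25)

```text
time_s: 0.35
eef_pos: [205.8, 400.2, 403.7]
ee_rot: [-0.0, 0.304, 0.953, -0.001]
force: [0.8, -0.3, -0.2]
grip_width: 0.999
```

>>> drive_tool([
  [[0.25,-0.5,0,0,0,-0.1],[0.5,-1,0,0,0,-0.2]],
])

```text
time_s: 0.6
eef_pos: [256.1, 298.6, 403.5]
ee_rot: [-0.001, 0.452, 0.892, -0.001]
force: [0.4, 0.3, -0.5]
grip_width: 0.998
```

>>> drive_tool([
  [[0.25,-0.5,0,0,0,-0.1],[0.5,-1,0,0,0,-0.2]],
])

```text
time_s: 0.85
eef_pos: [306.4, 196.9, 403.5]
ee_rot: [-0.001, 0.588, 0.809, -0.001]
force: [1.0, 0.6, -0.3]
grip_width: 1.0
```

>>> drive_tool([
  [[0.25,-0.5,0,0,0,-0.1],[0.5,-1,0,0,0,-0.2]],
])

```text
time_s: 1.1
eef_pos: [356.7, 95.0, 403.5]
ee_rot: [-0.001, 0.709, 0.705, -0.001]
force: [1.6, 0.7, 0.4]
grip_width: 0.999
```

>>> drive_tool([
  [[0.25,-0.5,0,0,0,0],[0.5,-1,0,0,0,0]],
])

```text
time_s: 1.35
eef_pos: [407.1, -7.0, 403.4]
ee_rot: [-0.001, 0.709, 0.705, -0.0]
force: [0.8, 1.0, 0.3]
grip_width: 1.002
```

>>> drive_tool([
  [[0.25,-0.5,0,0,0,0],[0.5,-1,0,0,0,0]],
])

```text
time_s: 1.6
eef_pos: [457.6, -108.9, 403.2]
ee_rot: [-0.001, 0.71, 0.705, -0.0]
force: [0.3, 0.2, 0.4]
grip_width: 1.001
```

>>> drive_tool([
  [[0.25,-0.5,0,0,0,0],[0.5,-1,0,0,0,0],[0.5,-1,0,0,0,0]],
])

```text
time_s: 1.98
eef_pos: [508.2, -211.7, 401.8]
ee_rot: [-0.002, 0.711, 0.704, -0.001]
force: [-0.3, 1.1, 0.1]
grip_width: 1.0
```

>>> drive_tool([
  [[0.05,-0.03,-0.5,0,0,0.028],[0.1,-0.06,-1,0,0,0.028]],
])

```text
time_s: 2.22
eef_pos: [518.0, -217.1, 300.6]
ee_rot: [-0.001, 0.695, 0.719, -0.001]
force: [1.7, -0.2, -0.5]
grip_width: 1.001
```

>>> drive_tool([
  [[0,0,-0.3,0,0,0],[0,0,-0.55,0,0,0],[0,0,-0.55,0,0,0]],
])

```text
time_s: 2.6
eef_pos: [517.5, -216.2, 244.4]
ee_rot: [-0.003, 0.695, 0.719, -0.001]
force: [-0.0, -0.3, 0.1]
grip_width: 1.0
```

```bash
python3 - <<'E'
from h import *
import cv2
a=viewer.capture("side")[130:260,235:365,::-1]; cv2.imwrite("pics/s1.png",cv2.convertScaleAbs(cv2.resize(a,None,fx=4.5,fy=4.5,interpolation=cv2.INTER_CUBIC),alpha=1.8,beta=20))
a=viewer.capture("top")[150:290,255:455,::-1]; cv2.imwrite("pics/t1.png",cv2.convertScaleAbs(cv2.resize(a,None,fx=4,fy=4,interpolation=cv2.INTER_CUBIC),alpha=1.8,beta=20))
s=ctrl.sense();print(s['eef_pos'],s['force'],s['joints'])
E
```

```text
[ 518.09282429 -216.77138551  246.62345575] [ 0.8870762  -0.1646027  -0.45646103] [-6.04729080e-01  5.61393080e-01  1.56979064e+00 -1.03969748e-03
  1.01252351e+00 -6.39273476e-01]
```

View pics/s1.png

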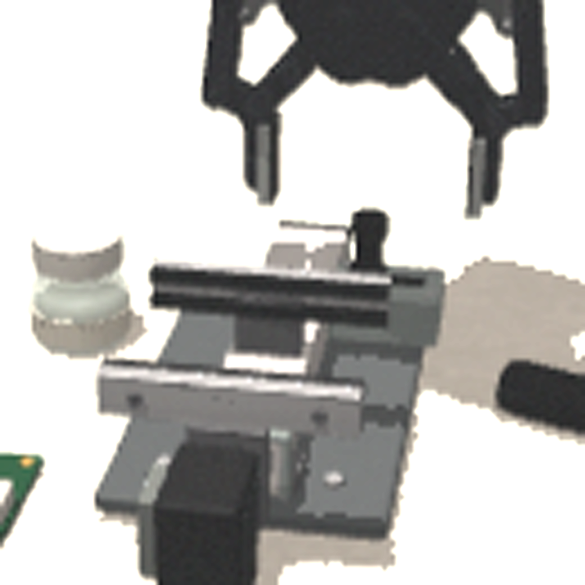

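View pics/t1.png

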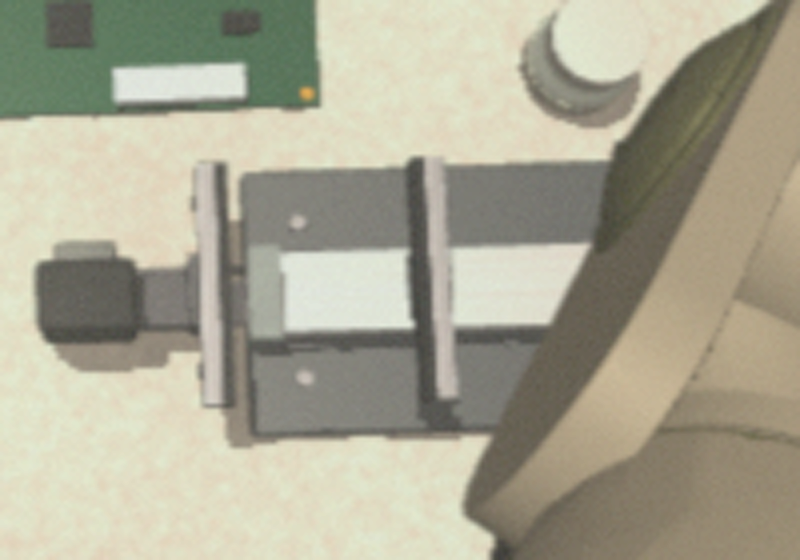

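In the side view the open pads at crop (265,185) and (472,190) are centred on the knob at (370,240), and the gripper hides the knob from above. I'll descend and close on it.

>>> drive_tool([
  [[0,0,-0.2,0,0,0],[0,0,-0.2,0,0,0]],
])

```text
time_s: 2.95
eef_pos: [518.0, -216.5, 227.0]
ee_rot: [-0.001, 0.695, 0.719, -0.001]
force: [-0.1, -0.7, -0.2]
grip_width: 0.995
```

>>> drive_tool([
  [[0,0,0,0,0,0],[0,0,0,0,0,0],[0,0,0,0,0,0],[0,0,0,0,0,0],[0,0,0,0,0,0],[0,0,0,0,0,0],[0,0,0,0,0,0]],
], fingers=-1, force=25)

```text
time_s: 3.82
eef_pos: [518.1, -216.6, 227.3]
ee_rot: [-0.001, 0.695, 0.719, -0.001]
force: [-1.6, 0.8, 3.5]
grip_width: 0.182
```

```bash
python3 - <<'E'
from h import *
import cv2
a=viewer.capture("side")[130:260,235:365,::-1]; cv2.imwrite("pics/s2.png",cv2.convertScaleAbs(cv2.resize(a,None,fx=4.5,fy=4.5,interpolation=cv2.INTER_CUBIC),alpha=1.8,beta=20))
s=ctrl.sense();print(s['eef_pos'],s['force'],s['grip_width'])
E
```

```text
[ 518.07472436 -216.62499785  227.22566999] [-1.10435775 -0.08046879  4.79431989] 0.18437484807150825
```

View pics/s2.png

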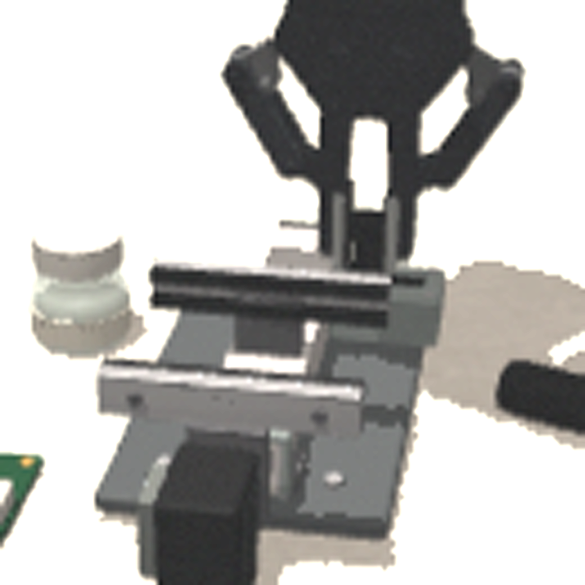

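The knob is gripped, with an opening of about 15.6 mm. I'll slide it along holder -x.

>>> drive_tool([
  [[-0.03,0,0,0,0,0],[-0.08,-0.003,0,0,0,0],[-0.13,-0.005,0,0,0,0],[-0.17,-0.006,0,0,0,0],[-0.17,-0.006,0,0,0,0]],
])

```text
time_s: 4.5
eef_pos: [500.7, -217.2, 227.2]
ee_rot: [-0.001, 0.695, 0.719, -0.001]
force: [-2.8, 0.9, 4.1]
grip_width: 0.183
```

>>> drive_tool([
  [[-0.01,0,0,0,0,0],[-0.02,0,0,0,0,0],[-0.03,-0.001,0,0,0,0],[-0.03,-0.001,0,0,0,0]],
])

```text
time_s: 5.0
eef_pos: [497.6, -217.3, 227.2]
ee_rot: [-0.001, 0.695, 0.719, -0.001]
force: [0.8, 0.7, 3.8]
grip_width: 0.181
```

>>> drive_tool([
  [[-0.01,0,0,0,0,0],[-0.02,0,0,0,0,0],[-0.02,0,0,0,0,0]],
])

```text
time_s: 5.38
eef_pos: [495.9, -217.3, 227.3]
ee_rot: [-0.001, 0.695, 0.719, -0.0]
force: [4.9, 0.7, 1.9]
grip_width: 0.183
```

>>> drive_tool([
  [[-0.01,0,0,0,0,0],[-0.01,0,0,0,0,0]],
])

```text
time_s: 5.62
eef_pos: [495.4, -217.2, 227.4]
ee_rot: [0.0, 0.695, 0.719, 0.0]
force: [8.3, 1.4, -0.3]
grip_width: 0.185
```

>>> drive_tool([
  [[-0.015,0,0,0,0,0],[-0.015,0,0,0,0,0],[-0.015,0,0,0,0,0]],
])

```text
time_s: 6.0
eef_pos: [494.6, -217.1, 227.4]
ee_rot: [0.002, 0.695, 0.719, 0.001]
force: [11.9, 1.9, -2.4]
grip_width: 0.174
```

```bash
python3 - <<'E'
from h import *
import cv2
a=viewer.capture("side")[130:260,235:365,::-1]; cv2.imwrite("pics/s3.png",cv2.convertScaleAbs(cv2.resize(a,None,fx=4.5,fy=4.5,interpolation=cv2.INTER_CUBIC),alpha=1.8,beta=20))
s=ctrl.sense();print(s['eef_pos'],s['force'],s['grip_width'])
E
```

```text
[ 494.62889938 -217.08677932  227.42193887] [11.09548718  1.90227192 -1.36073482] 0.18388834075350147
```

View pics/s3.png

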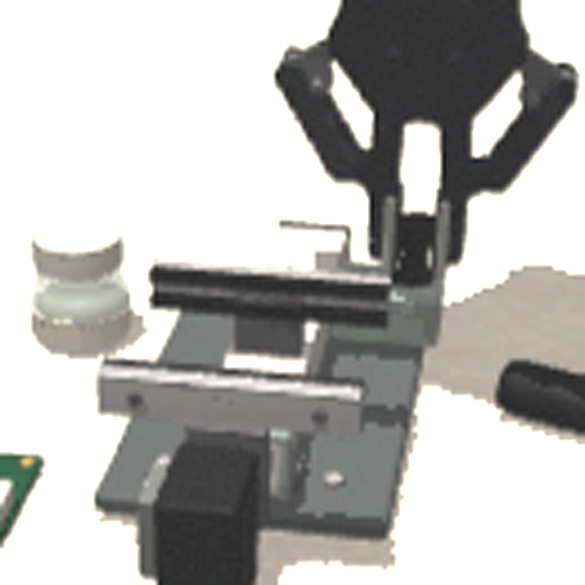

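The side view shows the knob at crop (413,245), having moved about 45 px toward holder -x. Force on the tool has risen to 12 N, so the lock is at its end stop. I'll release and go up.

>>> drive_tool([
  [[0,0,0,0,0,0],[0,0,0,0,0,0],[0,0,0,0,0,0],[0,0,0,0,0,0]],
], fingers=1)

```text
time_s: 6.55
eef_pos: [494.5, -217.1, 227.4]
ee_rot: [0.002, 0.695, 0.719, 0.001]
force: [0.1, 0.3, -0.3]
grip_width: 0.994
```

>>> drive_tool([
  [[0,0,0.2,0,0,0],[0,0,0.5,0,0,0],[0,0,0.8,0,0,0]],
])

```text
time_s: 6.92
eef_pos: [494.4, -217.1, 308.2]
ee_rot: [0.001, 0.695, 0.719, 0.001]
force: [-0.4, 0.6, -0.4]
grip_width: 0.996
```

>>> drive_tool([
  [[0.2,0.5,0,0,0,0],[0.4,1,0,0,0,0]],
])

```text
time_s: 7.18
eef_pos: [534.6, -116.2, 308.6]
ee_rot: [0.002, 0.695, 0.719, 0.001]
force: [1.3, 0.1, -0.5]
grip_width: 1.0
```

>>> drive_tool([
  [[0,0.5,0,0,0,0],[0.05,0.95,0,0,0,0],[0.05,0.95,0,0,0,0]],
])

```text
time_s: 7.55
eef_pos: [539.6, -18.8, 308.7]
ee_rot: [0.002, 0.694, 0.72, 0.001]
force: [0.8, -0.8, -0.2]
grip_width: 0.998
```

```bash
python3 - <<'E'
from h import *
import cv2
for n,k in(("side",4.5),("top",4)):
  im=viewer.capture(n)[:,:,::-1]; cv2.imwrite(f"pics/{n}4.png",im)
  a=im[130:290,220:380] if n=="side" else im[170:290,255:455]
  k=3.6 if n=="side" else 4
  cv2.imwrite(f"pics/{n}4z.png",cv2.convertScaleAbs(cv2.resize(a,None,fx=k,fy=k,interpolation=cv2.INTER_CUBIC),alpha=1.8,beta=20))
s=ctrl.sense();print(s['time_s'],s['eef_pos'],s['force'],s['grip_width'])
E
```

```text
7.65 [539.62188061 -21.2992303  308.63283927] [0.232216   0.27224066 0.05301047] 1.000744921866289
```

View pics/side4z.png

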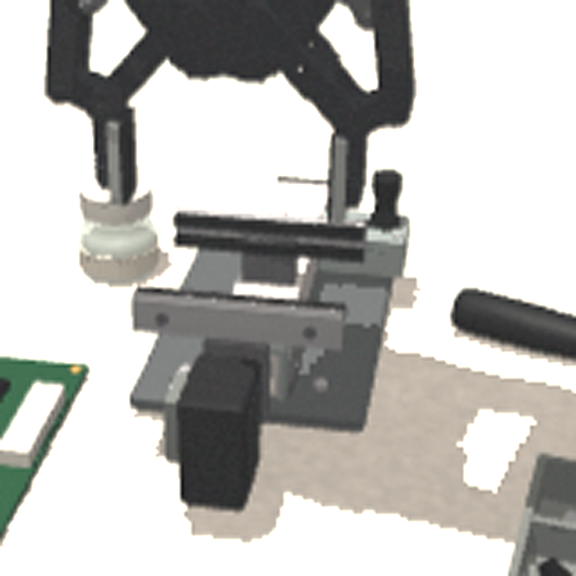

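View pics/top4z.png

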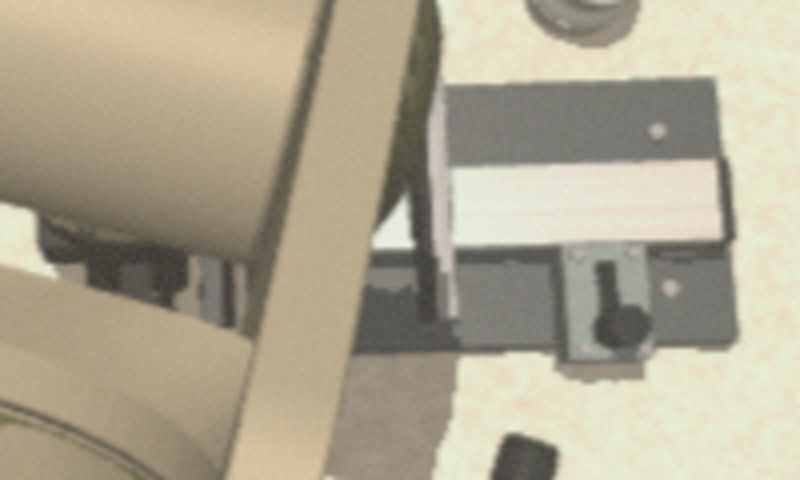

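The top view shows the knob at crop (622,325), at the lower end of its slot, so the lock is open. The grip block is undisturbed. I'll descend over it at about (542.4,1.4) with TCP z at 207.

>>> drive_tool([
  [[0.028,0.225,0,0,0,0],[0.028,0.225,-0.3,0,0,0],[0.028,0.225,-0.7,0,0,0],[0.028,0.225,-0.7,0,0,0]],
])

```text
time_s: 8.15
eef_pos: [541.9, 0.1, 236.6]
ee_rot: [-0.0, 0.696, 0.718, -0.0]
force: [0.3, 0.8, 0.7]
grip_width: 0.999
```

```bash
python3 - <<'E'
from h import *
import cv2
im=viewer.capture("side")[:,:,::-1]
a=im[130:290,220:380]
cv2.imwrite(f"pics/s5.png",cv2.convertScaleAbs(cv2.resize(a,None,fx=3.6,fy=3.6,interpolation=cv2.INTER_CUBIC),alpha=1.8,beta=20))
s=ctrl.sense();print(s['time_s'],s['eef_pos'],s['force'],s['grip_width'])
E
```

```text
8.2 [5.42487429e+02 1.86265700e-01 2.38588658e+02] [-0.22963217  0.10294609  0.77326319] 0.9992497861322971
```

View pics/s5.png

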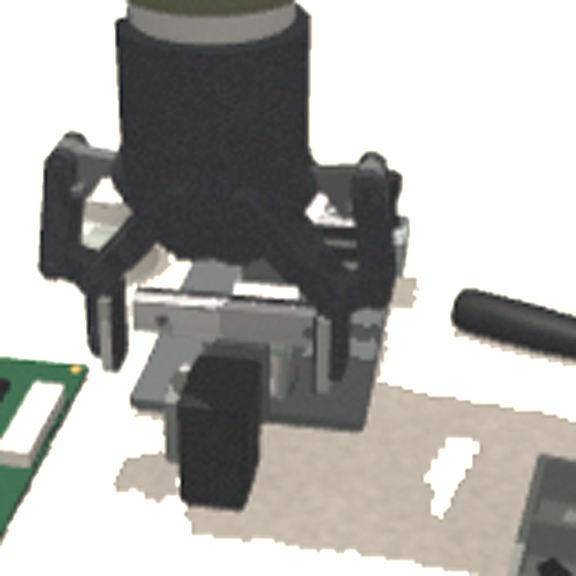

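The pads at crop x 105 and 325 are centred on the block plus button (165 to 265). I'll descend 31 mm and squeeze.

>>> drive_tool([
  [[0,0.01,-0.2,0,0,0],[0,0.01,-0.315,0,0,0],[0,0.01,-0.315,0,0,0]],
])

```text
time_s: 8.57
eef_pos: [542.6, 0.9, 207.5]
ee_rot: [0.001, 0.696, 0.718, 0.001]
force: [-0.4, -0.0, -0.5]
grip_width: 0.998
```

>>> drive_tool([
  [[0,0,0,0,0,0],[0,0,0,0,0,0],[0,0,0,0,0,0],[0,0,0,0,0,0],[0,0,0,0,0,0],[0,0,0,0,0,0]],
], fingers=-1, force=50)

```text
time_s: 9.32
eef_pos: [541.9, 1.1, 208.6]
ee_rot: [0.0, 0.695, 0.719, -0.001]
force: [-15.4, -1.2, 16.6]
grip_width: 0.366
```

```bash
python3 - <<'E'
from h import *
import cv2
im=viewer.capture("side")[:,:,::-1]
a=im[130:290,220:380]
cv2.imwrite(f"pics/s6.png",cv2.convertScaleAbs(cv2.resize(a,None,fx=3.6,fy=3.6,interpolation=cv2.INTER_CUBIC),alpha=1.8,beta=20))
s=ctrl.sense();print(s['time_s'],s['eef_pos'],s['force'],s['grip_width'])
E
```

```text
9.375 [541.86816051   1.02969792 208.56197654] [-15.47837315  -0.38135423  16.74607829] 0.36287731336066203
```

View pics/s6.png

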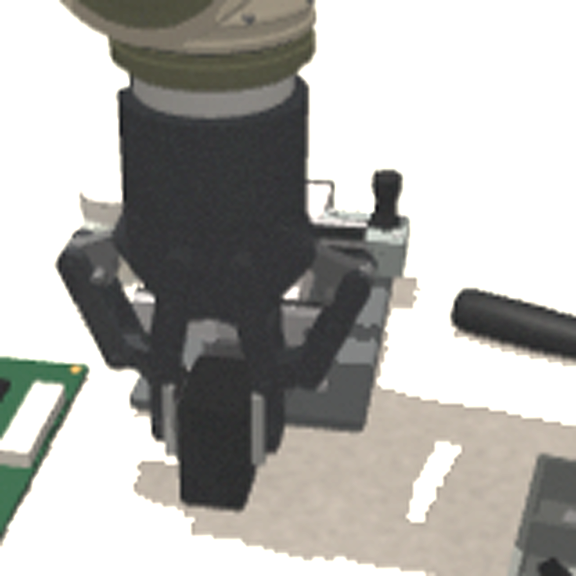

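The opening reads about 31 mm with the pads seated on block and button, so the button is in. I'll draw along holder +y, which is (-0.034, 1).

>>> drive_tool([
  [[-0.005,0.03,0,0,0,0],[-0.008,0.1,0,0,0,0],[-0.011,0.18,0,0,0,0],[-0.014,0.26,0,0,0,0],[-0.017,0.34,0,0,0,0],[-0.019,0.4,0,0,0,0],[-0.019,0.4,0,0,0,0]],
])

```text
time_s: 10.25
eef_pos: [540.1, 41.5, 208.8]
ee_rot: [0.001, 0.695, 0.719, -0.0]
force: [-4.2, -4.6, 0.6]
grip_width: 0.356
```

```bash
python3 - <<'E'
from h import *
import cv2
im=viewer.capture("side")[:,:,::-1]
a=im[130:290,220:380]
cv2.imwrite(f"pics/s7.png",cv2.convertScaleAbs(cv2.resize(a,None,fx=3.6,fy=3.6,interpolation=cv2.INTER_CUBIC),alpha=1.8,beta=20))
im=viewer.capture("top")[:,:,::-1]
a=im[170:290,255:455]
cv2.imwrite(f"pics/t7.png",cv2.convertScaleAbs(cv2.resize(a,None,fx=4,fy=4,interpolation=cv2.INTER_CUBIC),alpha=1.8,beta=20))
s=ctrl.sense();print(s['time_s'],s['eef_pos'],s['force'],s['grip_width'])
E
```

```text
10.35 [540.09746196  41.04838498 208.78388797] [-2.85366457 -2.86755505  1.20897571] 0.3550766875140206
```

View pics/s7.png

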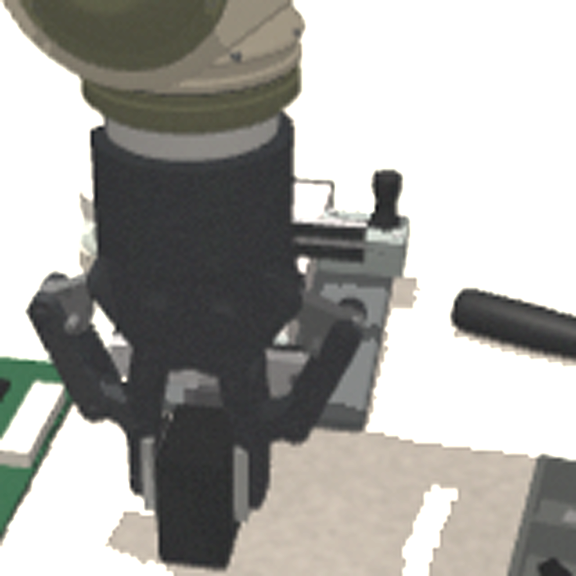

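View pics/t7.png

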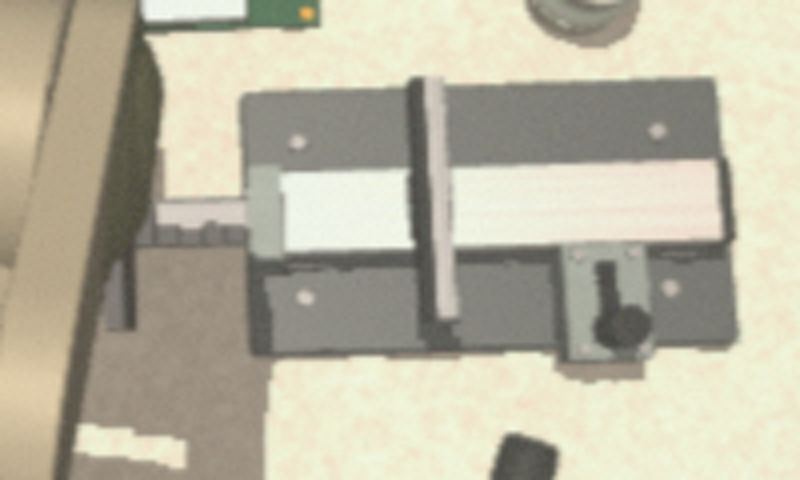

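The arm follows, and about 40 mm of bar shows left of the collar in the top view. I'll draw the remaining 60 mm.

>>> drive_tool([
  [[0,0.05,0,0,0,0],[-0.003,0.13,0,0,0,0],[-0.006,0.22,0,0,0,0],[-0.009,0.31,0,0,0,0],[-0.012,0.4,0,0,0,0],[-0.015,0.49,0,0,0,0],[-0.018,0.56,0,0,0,0],[-0.02,0.6,0,0,0,0],[-0.02,0.6,0,0,0,0]],
])

```text
time_s: 11.48
eef_pos: [538.2, 100.8, 208.8]
ee_rot: [0.001, 0.695, 0.719, -0.001]
force: [-2.8, -5.7, 0.7]
grip_width: 0.356
```

```bash
python3 - <<'E'
from h import *
import cv2
im=viewer.capture("side")[:,:,::-1]; cv2.imwrite("pics/s8f.png",im)
a=im[150:310,200:360]
cv2.imwrite(f"pics/s8.png",cv2.convertScaleAbs(cv2.resize(a,None,fx=3.6,fy=3.6,interpolation=cv2.INTER_CUBIC),alpha=1.8,beta=20))
im=viewer.capture("top")[:,:,::-1]; cv2.imwrite("pics/t8f.png",im)
a=im[195:260,220:340]
cv2.imwrite(f"pics/t8.png",cv2.convertScaleAbs(cv2.resize(a,None,fx=6.5,fy=6.5,interpolation=cv2.INTER_CUBIC),alpha=1.5,beta=0))
s=ctrl.sense();print(s['time_s'],s['eef_pos'],s['force'],s['grip_width'])
E
```

```text
11.575 [538.16341272 100.69116854 208.77669452] [-2.77780609 -5.51189502  0.5801023 ] 0.35528722358407
```

View pics/s8.png

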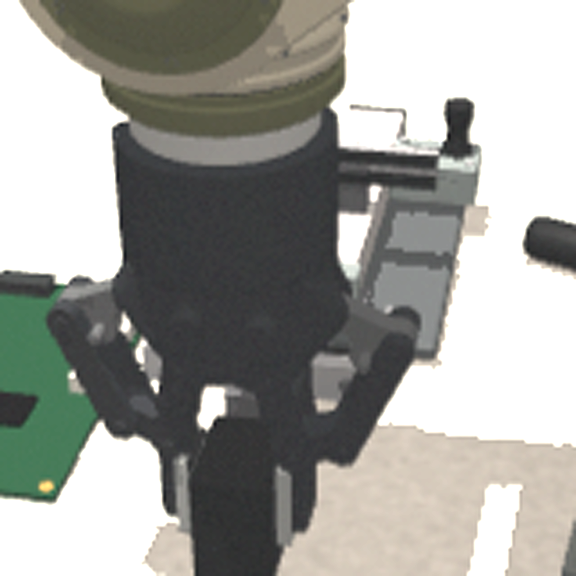

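View pics/t8.png

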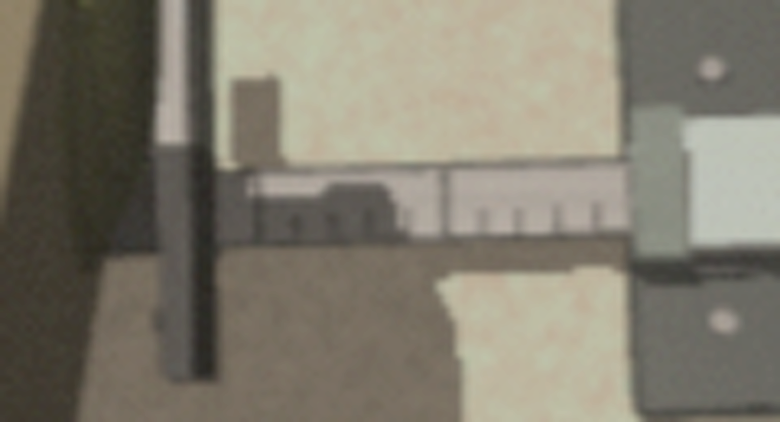

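The top view shows the scale: full lines at crop u≈253 (zero) and 444 (50), with short lines up to 90 at u≈597. The mouth edge is at u≈631, which reads about 99 mm. I'll measure it properly.

```bash
python3 - <<'E'
from h import *
import cv2
k=6.5
im=cv2.cvtColor(cv2.imread("pics/t8f.png"),cv2.COLOR_BGR2GRAY)
# lower strip of bar, sleeve direction slope ~ -0.03
zf=lambda u,v:((u+.5)/k-.5+220,(v+.5)/k-.5+195)
us=np.arange(235,700,1.0); prof=[]
for u in us:
    v=222-0.017*(u-444)
    vals=[]
    for dv in range(-8,9,2):
        x,y=zf(u,v+dv); vals.append(cv2.getRectSubPix(im.astype(np.float32),(1,1),(x,y))[0,0])
    prof.append(np.mean(vals))
prof=np.array(prof)
from scipy.signal import find_peaks
from scipy.ndimage import gaussian_filter1d
p=gaussian_filter1d(prof,3)
pk,_=find_peaks(-p,prominence=2);print([(us[i],round(p[i])) for i in pk])
g=np.gradient(p);i=np.argmin(np.where((us>610)&(us<650),g,9));print("edge",us[i])
th=np.radians(1.95);d=np.array([-np.sin(th),np.cos(th)])
Y=lambda u,z:cast("top",*zf(u,222-0.017*(u-444)),z)[:2]@d
exp=[253,293,332,370,407,444,482,518,557,597]
ys=[];rs=[]
for n,e in enumerate(exp):
    c=[us[i] for i in pk if abs(us[i]-e)<8]
    if c: ys.append(Y(c[0],41));rs.append(n*10)
A=np.polyfit(ys,rs,1);print(A,np.polyval(A,ys)-rs)
for z in(41,46,49): print(z,"reading",np.polyval(A,Y(us[i],z)))
E
```

```text
[(np.float64(258.0), 50), (np.float64(296.0), 51), (np.float64(333.0), 53), (np.float64(368.0), 53), (np.float64(445.0), 93), (np.float64(483.0), 100), (np.float64(518.0), 100), (np.float64(557.0), 97), (np.float64(596.0), 96), (np.float64(637.0), 89)]
edge 628.0
[-1.00074619 13.48466925] [ 0.03210854  0.22274629  0.13529275 -0.49696628  0.08135168  0.22135362
 -0.44823363 -0.06170956  0.31405659]
41 reading 98.8194826239471
46 reading 98.52676733797132
49 reading 98.35113816638587
```

The reading is about 98.5 mm by camera and about 99.7 mm by tool travel. I'll nudge 1.5 mm and settle.

>>> drive_tool([
  [[0,0.005,0,0,0,0],[0,0.01,0,0,0,0],[0,0.015,0,0,0,0],[0,0.015,0,0,0,0],[0,0.015,0,0,0,0],[0,0.015,0,0,0,0],[0,0.015,0,0,0,0],[0,0.015,0,0,0,0]],
])

```text
time_s: 12.58
eef_pos: [538.2, 101.7, 208.8]
ee_rot: [0.001, 0.695, 0.719, -0.001]
force: [-4.0, -5.7, 1.3]
grip_width: 0.358
```

```bash
python3 - <<'E'
from h import *
import cv2
im=viewer.capture("top")[:,:,::-1]; cv2.imwrite("pics/t9f.png",im)
a=im[195:260,220:340]
cv2.imwrite(f"pics/t9.png",cv2.convertScaleAbs(cv2.resize(a,None,fx=6.5,fy=6.5,interpolation=cv2.INTER_CUBIC),alpha=1.5,beta=0))
a=im[170:290,330:450]
cv2.imwrite(f"pics/t9k.png",cv2.convertScaleAbs(cv2.resize(a,None,fx=4,fy=4,interpolation=cv2.INTER_CUBIC),alpha=1.8,beta=20))
for _ in range(3):
  viewer.capture("side"); s=ctrl.sense();print(s['time_s'],s['eef_pos'],s['force'],s['grip_width'])
E
```

```text
12.675 [538.19622114 101.6540605  208.78478816] [-3.5480785  -6.5081174   0.74381806] 0.35961805344535186
12.725 [538.17630988 101.65770926 208.76482719] [-3.75261500e+00 -7.71972493e+00  3.56435050e-03] 0.3580947243811059
12.775 [538.17567779 101.6997589  208.76285919] [-3.5581157  -5.45992081  1.19419347] 0.3568529647677837
```

View pics/t9.png

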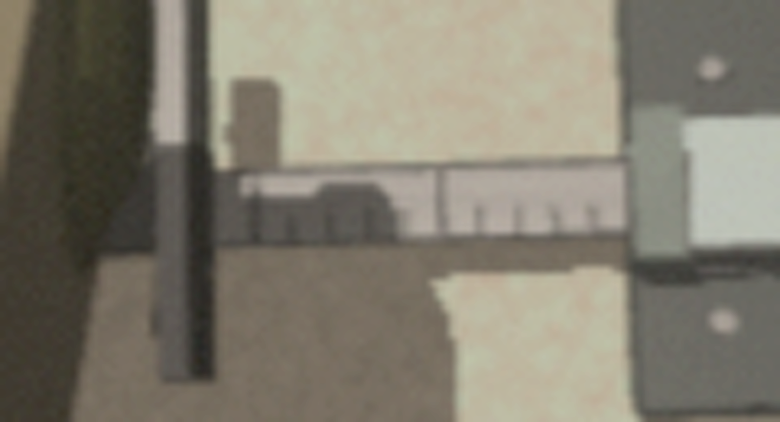

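View pics/t9k.png

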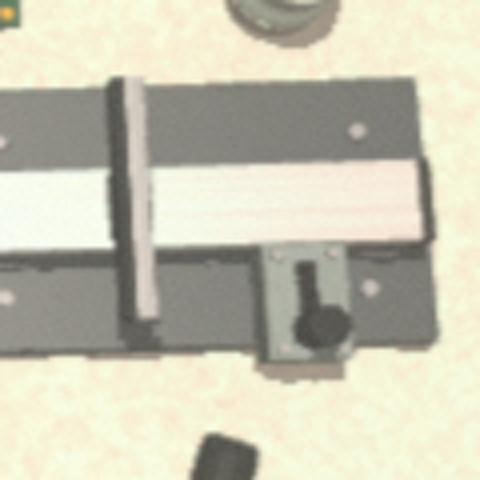

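```bash
python3 - <<'E'
from h import *
a=cast("top",(322.5)/4-.5+330,(325.5)/4-.5+170,78);b=cast("top",655.5/4.2-.5+255,243.5/4.2-.5+180,78)
print("knob travel seen",a-b)
print(ctrl.finish_job())
E
```

```text
knob travel seen [-21.6847312    1.69067137   0.        ]
the job is handed in; nothing more can be done
None
```

I slid the transport lock open, squeezed the lock button, drew the arm out to about 100 mm and handed the job in at about 12.8 s, still gripping. No verdict was reported.

**Last checks**
- **Lock:** the tool felt the end stop at about 12 N. The last top view shows the knob at the open end of its slot. It moved 21.7 mm from its first measured position, which was already about 2 mm off locked by image, so roughly 24 mm in all.
- **Arm:** after a final nudge of about 1 mm, the scale reads about 99.5 mm by camera and tool travel gives about 100.7 mm. The two disagree by about 1 mm, but both are inside the 4 mm tolerance. The tool was steady within 0.1 mm against about 6 N of spring pull.
- **Button:** its press was not measured directly. The gripper opening reads about 30 mm against the expected 33 mm with the button in, and it also seemed to read slightly narrow on the knob. The arm slid out smoothly with no catch, which also points to the button being in.
- **Bystanders:** I never came near them and saw no sign of movement in the pictures, but I did not re-measure their positions.

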